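Load the slide carrier under the macroscope

TASK

Slide the aluminium slide carrier along the black stage, under the macroscope's head, until it is fully home and square with both locating dowels in its notches; then swing the red-knobbed retaining lever fully shut behind it. Keep the carrier flat on the stage the whole way, do not let anything touch the head above it, and leave the other things where they stand.

Things in the scene. Friction and masses are not known exactly. Their poses are not given: they have to be found in the camera images.
- stand: Macroscope stand, fixed: cream base 260 (x) by 500 (y) mm with a flat black stage on top, 75 mm above the bench, x -130..130, y -190..185. Origin on the bench under the stage; its frame is 'the stand frame' (mm): +y runs from the open loading end (y -190) to the cream column (y 225..300, 460 mm high), z up. Loading end to the robot's left +x side towards the robot.
- home (a point): Point on the stage top, 75 mm above the bench, at x 0, y 70 of the stand: where the carrier's origin lies when it is fully home. Axes as the stand.
- fence (a point): Middle of the long steel fence strip on the stage, on the top edge of its straight inner face: x 55, y -17.5 mm of the stand. The fence is 6 mm high, 10 mm wide and runs along y from -185 to 150. The carrier slides along it.
- guide (a point): Where the short steel guide strip facing the fence begins, top edge of its inner face: x -57, y 75 mm of the stand. 6 mm high; straight from here back to y 150, and flared outward in front to about x -73 at y 37. Between it and the fence the 110 mm wide carrier has 2 mm play.
- dowel_left (a point): Top centre of one of two upright brass dowels, 8 mm diameter, 17 mm high on the stage: x -35, y 142 mm of the stand. They enter the carrier's notches and stop it.
- dowel_right (a point): Top centre of the other brass dowel: x 35, y 142 mm of the stand.
- head: All that hangs over the back of the stage, fixed to the stand, same origin and axes: filter fork (point fork_front), lens tube (point lens), and a focus block joining them to the column (x +-28, y 125..225, 32 to 107 mm above the stage; its two black focus knobs flank the column). The 14 mm high carrier passes freely beneath; a gripper does not.
- fork_front (a point): Middle of the open front of the dark U-shaped fork, on its underside, at x 0, y 45 mm of the stand. The fork is 32 to 46 mm above the stage, x -52..52 (small thumbscrews out to x +-72), and reaches back to y 131.
- lens (a point): Centre of the lower end of the black upright lens tube, radius 24 mm, at x 0, y 96 mm of the stand, 62 mm above the stage. The tube rises to a collar of 31 mm radius (215 mm above the stage) and an arm (235 to 305 mm above the stage, x +-30, from y 67 back), with a camera on top up to 375 mm above the stage.
- carrier: Loose flat aluminium carrier, 110 (x) by 160 (y) by 14 mm, 0.28 to 0.46 kg, with four glass slides. Origin: centre of underside, z up. Leading edge (+y): two notches 14 wide, 12 mm deep at x +-35 whose bottoms meet the dowels at home. Starts askew on the loading end, its origin 18 to 40 mm to the -x side of the lane and 132 to 165 mm short of home. Too wide to grasp; slides at a few N.
- lever (a joint): Retaining lever on an upright pivot: 0 rad = shut, lying along the stand's -x, 2 mm behind the trailing edge of the homed carrier; grows as it opens, anticlockwise seen from above (1.57 points to the stand's -y), up to 2.6. Starts at 1.4 to 1.9. Stays where left (friction about 1 N at the knob); cannot shut unless the carrier is home.
- pivot (a point): Axis of the lever at stage height: x 78, y -18 mm in the stand's frame.
- lever_knob (a point): Top centre of the red knob (15 mm diameter, 22 mm high) at the lever's free end, 74 mm from the pivot axis and 44 mm above the stage. The lever's bar is 12 mm wide, 7.5 to 22 mm above the stage (it passes over the fence), and ends 8 mm past the knob's axis.
- oil_bottle: Bystander: amber bottle, 44 mm diameter, 85 mm high, on the bench in front of the stand's loading end. Origin under its centre.
- objective_case: Bystander: clear objective case, 48 mm diameter, 62 mm high, on the bench in front of the stand's loading end. Origin under its centre.
- slide_box: Bystander: blue and white slide box, 90 by 100 by 34 mm, on the bench on the stand's -x side. Origin under its centre.
- lens_cap: Bystander: grey lens cap, 42 mm diameter, 14 mm high, lying on the stage beside the short guide strip. Origin under its centre.
Not all that is in view belongs to the job. There is more than one size of the carrier; the one meant has the size given above.

How it is judged:
By the outcome, as a careful person would: the job done as asked, in the order asked, and still so for the second after the job is handed in, with the robot touching nothing.
It also fails if it takes over 59 s, if anything falls off the work surface, if the arm or the gripper's body presses on something with over 40 N, if the wrist force passes 120 N, or if a joint passes its speed limit or range.

ROBOT

A 7-joint arm with a two-finger parallel gripper is mounted at the origin on the work surface. World frame = base frame: x ahead of the robot, y to its left, z up, the work surface at z = 0. Lengths are in m, angles in rad, forces in N, time in s.
With the tool pointing down it reaches from about 0.425 to 0.95 m from the base axis. Payload 4.7 kg.
Tool frame: the origin (TCP) lies at the very end of the fingers, on their centre line; the grasp point (between the pads) lies behind it (bot.tcp_to_grasp is the z of the grasp point in the tool frame, in m); z points along the fingers, y is the line along which they close (so a half turn about z gives the same grasp; the last joint's range is limited). The gripper opens to 87 mm and grips with 3 to 60 N. Pads are 19 mm wide; open, the fingers measure 117 mm over their backs; the gripper's body (75 mm by 190 mm) begins 51 mm behind the grasp point.
Start: joints at [1.313, 0.469, -0.049, 1.532, 0.024, 1.141, -0.082], TCP at [0.153, -0.657, 0.223] pointing down, gripper open.
Joint ranges: [-2.59, 2.59], [-0.33, 1.99], [-1.39, 1.29], [0.1, 2.45], [-1.04, 4.18], [0.21, 1.99], [-2.66, 2.66]. Speed limits (rad/s): [2.57, 2.57, 3.14, 3.14, 3.14, 3.14, 3.14].

INTERFACE

Orientations are given as a 3x3 rotation matrix whose columns are the frame's x, y, z axes.
In Python, from station import bot gives the robot as it stands.
- The arm moves only by the shell command python3 -m inch 'ROWS'. ROWS is JSON, a list that holds one entry, the list of rows, each a list of 5 numbers: the shift along the tool's x, y, z in m, then the turn about the tool's z in rad, then the finger opening in m, from 0 to 0.087. In form: [[[dx, dy, dz, spin, claw], ...]]. A call has 1 to 8 rows; each row is the pose to reach, as a shift and turn from the pose commanded when the call began, along the tool's axes at that moment; what a row does not reach only later rows make up. A row lasts 1/12 s, in which the tool goes at most 41.7 mm and 7.16 degrees, less where a joint would pass 70% of its speed; a pose out of reach is approached as far as the arm can. A call with a gripper value outside its range is refused whole. The fingers move at their own pace and stop on an object; the grip force is fixed at half the most. Time passes only in rows, so rows that repeat a pose let the fingers close. It gives the time, the measured TCP pose, the force, the opening and the grip force at its end, in the units of the state.
- bot.observe(): the state, without advancing time (a new reading comes with each control period).
- bot.read_camera(name): name is "side" or "top"; returns (picture, depth): 480x640x3 uint8, blue, green, red; 480x640 float32, m along the optical axis (not along the pixel's ray), 0 where there is no reading.
- bot.calibration(name): a dict with "camera_matrix" (3x3 intrinsics, pixels), "k1" (the pictures are not rectified: a ray, as slopes to the right and down, at radius r is drawn at 1 + k1 r^2 times it, then the intrinsics apply), "position" and "orientation" of the camera in the world. Camera axes: x right, y down, z forward; pixel columns grow to the right and rows downward; lengths in m; the calibration is good to about 2 mm. A picture is of the moment at which its call begins. calibration takes no time and is no camera call.
- bot.sign_off(): hands the job in; it is judged then, once.
Trained networks look in the newest picture that a camera, given by its name, has taken for a name from the list of things; names that differ only in an ending like _2 or _b are one class to them, and where a whole thing is asked for, a point or a joint stands for the part that bears it (a point fixed in the world has none). Each returns a list of dicts, best first, with "score" (0 to 1); they miss things now and then, are a little off and sometimes report something else, mostly with a low value. They report only what shows in the picture. A call takes as long as a camera call. They do not tell look-alikes from the thing itself.
- bot.find_in(camera, query): "bbox" ([left, top, width, height] in pixels, round what is visible of it).
- bot.masks_of(camera, query): "pixels" (480x640 bool, what is visible of it) and "bbox" ([left, top, width, height] in pixels, round what is visible of it).
- bot.pinpoint(camera, query): "pixel" ([column, row] in pixels: a listed point, or the origin of a listed thing).
The state is a dict: "t": time; "joints": joint angles; "qvel": joint speeds; "joint_efforts": joint torques, N m; "tool_pos": TCP position; "eef_rot": TCP orientation; "wrist_force": force on the tool from outside, world axes, zero at the start; "ft_torque": the same for the moment, N m; "finger_gap": opening from 0.0 (shut) to 1.0 (fully open); "gripper_force": force on a finger pad.
Only numpy, scipy, OpenCV 4.12 (cv2) and the standard library are available. Lean on these libraries where they do the work, as an engineer would, in place of code of your own. Each camera call takes 0.05 s, during which the arm holds its last target. There are 200 camera calls.

## Working session

There is one attempt and no reset: what is moved stays moved. The work goes in short steps, Python scripts to look and compute and a shell command to move; the robot and the scene stay as the last step left them, time stands still between calls to the robot, and variables do not carry over. Pictures are saved under pics/ and viewed, at most 10 in all, crops included, and the job is handed in when it is done.

```bash
mkdir -p pics; ls; cat > h.py <<'E'
from station import bot
import numpy as np, cv2
def ray(cam,px):
    c=bot.calibration(cam);K=np.array(c["camera_matrix"],float)
    d=np.array([(px[0]-K[0,2])/K[0,0],(px[1]-K[1,2])/K[1,1]]);u=d.copy()
    for _ in range(20): u=d/(1+c["k1"]*(u@u))
    return np.array(c["position"]),np.array(c["orientation"])@np.array([u[0],u[1],1.])
def onz(cam,px,z):
    p,r=ray(cam,px);return p+r*(z-p[2])/r[2]
def proj(cam,P):
    c=bot.calibration(cam);K=np.array(c["camera_matrix"],float)
    q=np.array(c["orientation"]).T@(np.array(P)-np.array(c["position"]));u=q[:2]/q[2]
    u=u*(1+c["k1"]*(u@u));return [K[0,0]*u[0]+K[0,2],K[1,1]*u[1]+K[1,2]]
E
python3 - <<'E'
from h import *
np.set_printoptions(precision=4,suppress=True)
s=bot.observe();print(s["t"],s["tool_pos"],s["eef_rot"],bot.tcp_to_grasp)
for c in("side","top"):
    im,d=bot.read_camera(c);cv2.imwrite(f"pics/{c}0.png",im);print(c,bot.calibration(c)["position"])
    for q,z in [("home",.075),("fence",.081),("guide",.081),("dowel_left",.092),("dowel_right",.092),("pivot",.075),("lever_knob",.119),("carrier",.075),("fork_front",.107),("stand",0),("lens_cap",.075)]:
        for r in bot.pinpoint(c,q)[:2]: print(c,q,round(r["score"],2),np.round(r["pixel"],1),onz(c,r["pixel"],z)[:2])
E
```

```text
pics
0.0 [ 0.153  -0.6568  0.2215] [[ 0.9739  0.2269 -0.0005]
 [ 0.2269 -0.9739  0.0019]
 [-0.0001 -0.0019 -1.    ]] -0.0187
side [ 0.2584 -0.4015  0.7312]
side home 0.81 [377.  293.4] [ 0.5728 -0.0934]
side home 0.61 [281.4 205.6] [0.545  0.1878]
side fence 0.55 [317.9 280.2] [ 0.5009 -0.0151]
side guide 0.8 [397.5 276.6] [ 0.6223 -0.0889]
side dowel_right 0.8 [397.6 331.7] [ 0.5463 -0.1768]
side lever_knob 0.71 [274.5 253.6] [0.4553 0.053 ]
side lever_knob 0.49 [316.6 281.2] [ 0.4838 -0.0382]
side carrier 0.96 [280.3 471.1] [ 0.2889 -0.2421]
side carrier 0.84 [338.3 241.9] [0.5852 0.0408]
side fork_front 0.87 [369.  279.6] [ 0.5637 -0.0788]
side fork_front 0.65 [316.2 281.9] [ 0.4869 -0.0319]
side stand 0.86 [343.8 295.1] [ 0.5531 -0.0249]
side lens_cap 0.73 [448.8 290.4] [ 0.6802 -0.1594]
side lens_cap 0.43 [395.1 332.5] [ 0.5496 -0.1696]
top [0.3674 0.0695 1.2238]
top home 0.86 [400.7 230.9] [ 0.5692 -0.098 ]
top home 0.17 [393.6 204.2] [ 0.625  -0.0848]
top fence 0.94 [360.8 266.3] [ 0.4959 -0.0151]
top fence 0.72 [361.9 276.9] [ 0.4746 -0.017 ]
top guide 0.88 [394.6 201.6] [ 0.6291 -0.0862]
top guide 0.64 [427.  178.8] [ 0.6773 -0.1543]
top dowel_right 0.66 [439.9 242.4] [ 0.5427 -0.1736]
top pivot 0.62 [362.3 277.3] [ 0.4744 -0.0183]
top lever_knob 0.56 [328.2 283.1] [0.4591 0.0511]
top carrier 0.93 [329.2 226.5] [0.5783 0.0479]
top carrier 0.93 [271.2 130.1] [0.7853 0.1696]
top fork_front 0.77 [385.  228.9] [ 0.5676 -0.0622]
top fork_front 0.37 [235.4 304.1] [0.4192 0.2313]
top stand 0.93 [359.2 242.5] [ 0.5568 -0.0183]
top lens_cap 0.49 [429.  180.3] [ 0.6758 -0.1595]
```

View pics/top0.png

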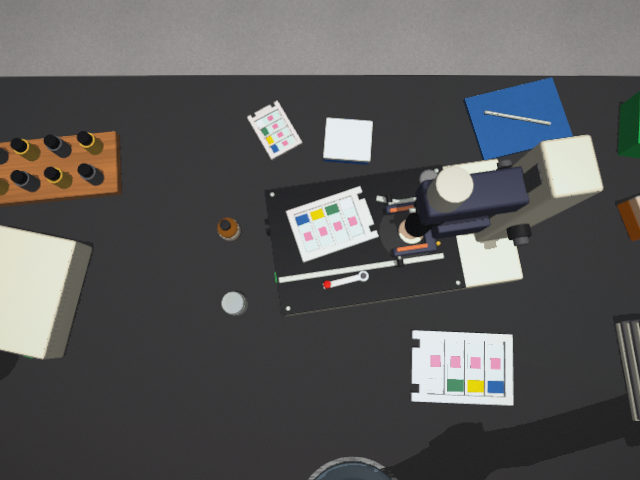

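View pics/side0.png

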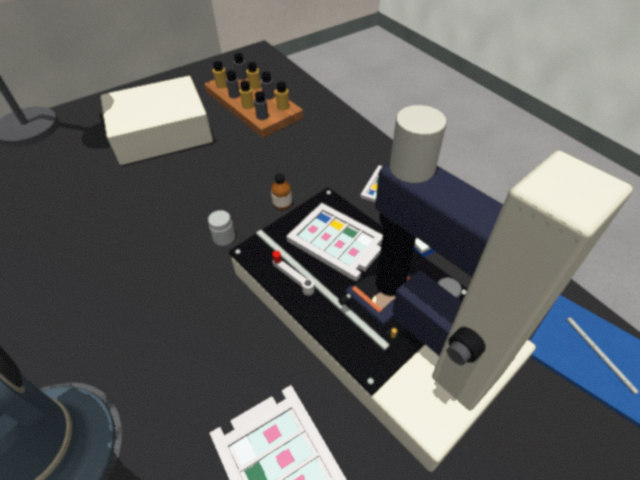

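The top view shows the full-size carrier on the stage at about (330,224). The others, at (275,130) and (463,368), are look-alikes. The fence runs from (278,278) to (443,256), and the red knob is at (328,284). Next I'll fit the stand and carrier poses.

```bash
cat >> h.py <<'E'
def carrier(S=None):
    im,d=bot.read_camera("top");best=None
    for r in bot.masks_of("top","carrier"):
        m=r["pixels"].astype(np.uint8);c=max(cv2.findContours(m,0,1)[0],key=cv2.contourArea)[:,0]
        P=np.array([onz("top",p,.089)[:2] for p in c]).astype(np.float32)
        print("mask",round(r["score"],2),cv2.minAreaRect(P*1000),r["bbox"])
    return im
E
python3 - <<'E'
from h import *
from scipy.optimize import least_squares
im=carrier()
# fence line from white strip pixels, near-line threshold
hsv=cv2.cvtColor(im,cv2.COLOR_BGR2HSV)
st=[(70,.0)]
src=np.array([[0,70],[55,-17.5],[-57,75],[35,142],[78,-18],[0,45],[0,0],[0,70],[55,-17.5],[-57,75],[35,142],[0,0],[0,45]])/1000.
dst=np.array([[.5692,-.098],[.4959,-.0151],[.6291,-.0862],[.5427,-.1736],[.4744,-.0183],[.5676,-.0622],[.5568,-.0183],[.5728,-.0934],[.5009,-.0151],[.6223,-.0889],[.5463,-.1768],[.5531,-.0249],[.5637,-.0788]])
def f(p):
    c,s=np.cos(p[2]),np.sin(p[2]);return (src@np.array([[c,-s],[s,c]]).T+p[:2]-dst).ravel()
r=least_squares(f,[.557,-.02,-3.0],loss="soft_l1",f_scale=.004);print(r.x,np.round(r.fun.reshape(-1,2)*1000,1))
c,s=np.cos(r.x[2]),np.sin(r.x[2]);R=np.array([[c,-s],[s,c]])
o=im.copy()
def line(pts,z,col):
    q=[proj("top",[*(R@(np.array(p)/1000)+r.x[:2]),z]) for p in pts];q=np.array(q)-[250,150]
    cv2.polylines(big,[np.int32(q*S)],False,col,1)
S=3;big=cv2.resize(o[150:330,250:500],None,fx=S,fy=S,interpolation=cv2.INTER_CUBIC)
line([(-130,-190),(130,-190),(130,185),(-130,185),(-130,-190)],.075,(0,255,0))
line([(55,-185),(55,150),(65,150),(65,-185),(55,-185)],.081,(0,0,255))
cv2.imwrite("pics/fit.png",big)
k=bot.pinpoint("top","lever_knob")[0]["pixel"];K=onz("top",k,.119)[:2];print("knob stand",R.T@(K-r.x[:2])*1000)
E
```

```text
mask 0.85 ((298.3968811035156, -207.0242156982422), (198.67071533203125, 135.30674743652344), 87.45726013183594) [411.4, 329.3, 104.1, 74.9]
mask 0.67 ((582.8497314453125, 42.087913513183594), (113.14618682861328, 160.8765869140625), 19.352746963500977) [285.4, 187.8, 90.7, 73.2]
mask 0.66 ((779.86572265625, 160.26254272460938), (110.82295227050781, 76.59693145751953), 30.625995635986328) [248.5, 100.4, 54.0, 58.0]
[ 0.55632542 -0.02447327 -2.97122701] [[-1.   4.5]
 [ 3.3 -1.5]
 [-3.9 -2.5]
 [ 3.2  3.2]
 [ 2.  -1.7]
 [-3.6 -6.6]
 [-0.5 -6.2]
 [-4.6 -0.1]
 [-1.7 -1.5]
 [ 2.9  0.2]
 [-0.4  6.4]
 [ 3.2  0.4]
 [ 0.3 10. ]]
knob stand [ 83.19598804 -95.69720746]
```

View pics/fit.png

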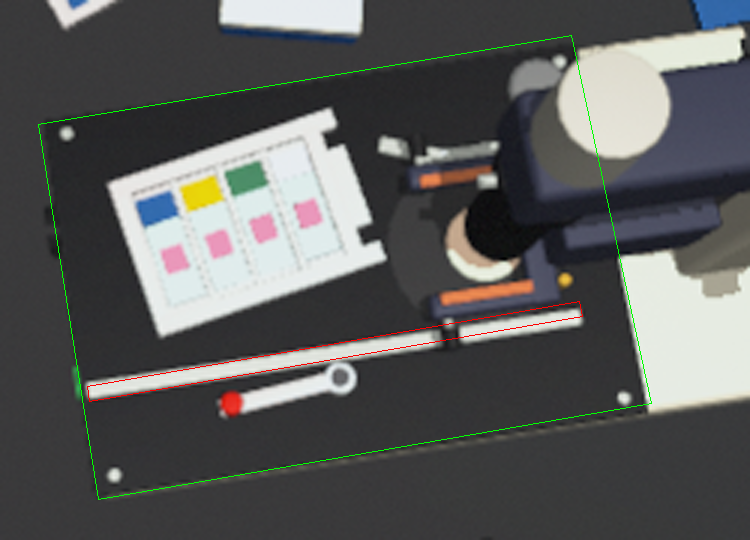

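```bash
cat > fit.py <<'E'
from h import *
from scipy.optimize import least_squares
px=np.array([[87,384],[580,309],[88,401],[581,326],[39,124],[98,498],[648,412]])/3+[250,150]
src=np.array([[55,-185],[55,150],[65,-185],[65,150],[-130,-190],[130,-190],[130,185]])/1000.
dst=np.array([onz("top",p,z)[:2] for p,z in zip(px,[.081]*4+[.075]*3)])
def f(p):
    c,s=np.cos(p[2]),np.sin(p[2]);return (src@np.array([[c,-s],[s,c]]).T+p[:2]-dst).ravel()
r=least_squares(f,[.557,-.02,-3.0])
if __name__=="__main__":print(r.x,np.round(r.fun.reshape(-1,2)*1000,1))
c,s=np.cos(r.x[2]),np.sin(r.x[2]);R=np.array([[c,-s],[s,c]]);T=r.x[:2]
def toW(p):return R@(np.array(p)/1000)+T
def toS(P):return R.T@(np.array(P)[:2]-T)*1000
def tool():
    s=bot.observe();E=np.array(s["eef_rot"]);y=R.T@E[:2,1];return toS(s["tool_pos"]),s["tool_pos"][2]*1000-75,np.degrees(np.arctan2(y[1],y[0])),E
def go(p):  # shift in tool axes (m) to stand xy mm
    s=bot.observe();d=toW(p)-np.array(s["tool_pos"])[:2];E=np.array(s["eef_rot"]);return np.round(E[:2,:2].T@d,4)
E
python3 - <<'E'
from fit import *
import runpy
print(r.x,np.round(r.fun.reshape(-1,2)*1000,1))
print("carrier",toS([.58285,.04209]),toS([.57955,.04209])," corners (109,182)(160,336)(386,257)(331,108):")
q=[toS(onz("top",np.array(p)/3+[250,150],.089)) for p in [(108,183),(160,336),(386,258),(332,109)]];print(np.round(q,1),np.mean(q,0))
for c in [(.02)]:pass
print("knob",toS(onz("top",[328,283.7],.119)), "lens cap",toS([.676,-.157]))
print(tool(),go([-130,-80]))
for n in ["oil_bottle","objective_case"]:
    print(n,[toS(onz("top",x["pixel"],0)).round() for x in bot.pinpoint("top",n)[:1]])
E
```

```text
[ 0.55393291 -0.02469178 -2.98713844] [[-1.3  0.7]
 [-0.1  0.7]
 [ 0.2 -0. ]
 [ 1.5 -0.6]
 [ 0.8 -1.6]
 [-1.   1.9]
 [-0.1 -1.1]]
carrier [-38.84661366 -61.53815818] [-35.58589804 -62.04583293]  corners (109,182)(160,336)(386,257)(331,108):
[[ -77.9 -150.3]
 [  30.5 -131.1]
 [   1.8   26.7]
 [-105.3    8.1]] [-37.75100826 -61.65687751]
knob [ 83.15481591 -90.04060809] lens cap [-100.2595509   149.51207693]
(array([493.34560346, 563.52288501]), np.float64(147.5840530920512), np.float64(94.26065514602475), array([[ 9.73935483e-01,  2.26825201e-01,  6.07681741e-05],
       [ 2.26825205e-01, -9.73935481e-01, -7.01510585e-05],
       [ 4.32722530e-05,  8.21063585e-05, -9.99999996e-01]])) [ 0.6694 -0.5954]
oil_bottle [array([ -71., -276.])]
objective_case [array([  86., -290.])]
```

The residuals are under 2 mm. In the stand frame the carrier is at (-38,-62) with a yaw of +10°. I'll move the tool round the robot side, turning about -1.5 rad on the way.

```bash
python3 -m inch '[[[0.269,-0.242,0,-0.9,0],[0.269,-0.242,0,-0.9,0],[0.269,-0.242,0,-0.9,0],[0.269,-0.242,0,-0.9,0],[0.269,-0.242,0,-0.9,0],[0.269,-0.242,0,-0.9,0],[0.269,-0.242,0,-0.9,0],[0.269,-0.242,0,-0.9,0]]]'; python3 -c "
from fit import *
print(tool(),bot.observe()['joints'],bot.observe()['t']);E=tool()[3];print(E[:2,:2].T@(np.array([.45,.05])-bot.observe()['tool_pos'][:2]))"
```

```text
t: 2.12
tool_pos: [0.3447, -0.3823, 0.2229]
eef_rot: [[0.424, 0.906, 0.0], [0.906, -0.424, -0.001], [-0.001, 0.001, -1.0]]
wrist_force: [0.9, 0.2, 0.8]
finger_gap: 0.479
gripper_force: 0.0
(array([261.77045439, 321.20166075]), np.float64(147.90568627349654), np.float64(146.0728916186114), array([[ 4.23844575e-01,  9.05734835e-01,  4.29748817e-04],
       [ 9.05734798e-01, -4.23844200e-01, -7.54193783e-04],
       [-5.00953038e-04,  7.08899402e-04, -9.99999623e-01]])) [ 1.0654734   0.23040049 -0.36398393  1.89280856  0.0950766   1.03416913
  0.22397547] 2.1167
[ 0.43622001 -0.08786453]
```

```bash
python3 -m inch '[[[0.436,-0.088,0,-0.59,0],[0.436,-0.088,0,-0.59,0],[0.436,-0.088,0,-0.59,0],[0.436,-0.088,0,-0.59,0],[0.436,-0.088,0,-0.59,0],[0.436,-0.088,0,-0.59,0],[0.436,-0.088,0,-0.59,0],[0.436,-0.088,0,-0.59,0]]]'; python3 -c "
from fit import *
print(tool()[:3],bot.observe()['joints']);print(go([-10,-110]),go([-145,-110]))"
```

```text
t: 2.78
tool_pos: [0.4242, -0.0587, 0.223]
eef_rot: [[-0.147, 0.989, 0.001], [0.989, 0.147, -0.001], [-0.001, 0.001, -1.0]]
wrist_force: [1.3, -0.1, -0.3]
finger_gap: 0.008
gripper_force: 0.0
(array([133.43736052,  13.66699575]), np.float64(148.03572398829408), np.float64(179.6000188889416)) [ 0.70563588  0.11126547 -0.70693164  2.05174195  0.08686269  1.00559858
  0.102721  ]
[0.1247 0.1426] [0.1256 0.2776]
```

```bash
python3 -m inch '[[[0.125,0.143,0,0,0],[0.125,0.143,0,0,0],[0.125,0.143,0,0,0],[0.125,0.143,0,0,0],[0.125,0.278,0,0,0],[0.125,0.278,0,0,0],[0.125,0.278,0,0,0],[0.125,0.278,0,0,0]]]'; python3 -c "
from fit import *
print(tool()[:3]);print(go([-135,-56]))"
```

```text
t: 3.45
tool_pos: [0.6837, 0.1049, 0.2218]
eef_rot: [[-0.147, 0.989, 0.001], [0.989, 0.147, 0.001], [0.0, 0.001, -1.0]]
wrist_force: [0.3, -0.1, -0.2]
finger_gap: 0.003
gripper_force: 0.0
(array([-148.18971257, -108.04301457]), np.float64(146.82662684493832), np.float64(179.59927152077708))
[-0.0521 -0.0128]
```

```bash
python3 -m inch '[[[-0.052,-0.013,0,0,0],[-0.052,-0.013,0.03,0,0],[-0.052,-0.013,0.07,0,0],[-0.052,-0.013,0.11,0,0],[-0.052,-0.013,0.142,0,0],[-0.052,-0.013,0.142,0,0],[-0.052,-0.013,0.142,0,0]]]'; python3 -c "
from fit import *
print(tool()[:3]);print(go([-70,-56]))"
```

```text
t: 4.03
tool_pos: [0.6753, 0.0506, 0.0796]
eef_rot: [[-0.147, 0.989, -0.001], [0.989, 0.147, -0.0], [0.0, -0.001, -1.0]]
wrist_force: [-1.0, -0.1, 0.4]
finger_gap: 0.009
gripper_force: 0.0
(array([-131.46756819,  -55.75018793]), np.float64(4.615654416359121), np.float64(179.6197578102258))
[-0.0002 -0.0615]
```

```bash
python3 -m inch '[[[0,-0.012,0,0,0],[0,-0.02,0,0,0],[0,-0.026,0,0,0],[0,-0.032,0,0,0],[0,-0.038,0,0,0],[0,-0.043,0,0,0],[0,-0.048,0,0,0],[0,-0.052,0,0,0]]]'; python3 - <<'E'
from fit import *
print(tool()[:3]);print(go([-70,-56]))
im=carrier();cv2.imwrite("pics/c1.png",cv2.resize(im[150:330,250:500],None,fx=3,fy=3,interpolation=2))
E
```

```text
t: 4.7
tool_pos: [0.6242, 0.043, 0.081]
eef_rot: [[-0.147, 0.989, 0.002], [0.989, 0.147, -0.0], [-0.0, 0.002, -1.0]]
wrist_force: [2.9, -0.3, 0.1]
finger_gap: 0.003
gripper_force: 1.4
(array([-79.82498842, -56.03357244]), np.float64(6.036838760086383), np.float64(179.62593843237602))
[-0.0001 -0.0098]
mask 0.95 ((554.800537109375, 46.12009811401367), (110.5247573852539, 155.3678436279297), 13.643261909484863) [288.1, 216.4, 86.2, 54.7]
mask 0.9 ((779.6022338867188, 162.96090698242188), (105.63874053955078, 75.85997772216797), 28.664661407470703) [248.7, 101.1, 52.6, 54.4]
mask 0.81 ((301.299560546875, -155.9547119140625), (96.94133758544922, 136.43734741210938), 88.50932312011719) [409.8, 329.0, 55.1, 73.3]
```

View pics/c1.png

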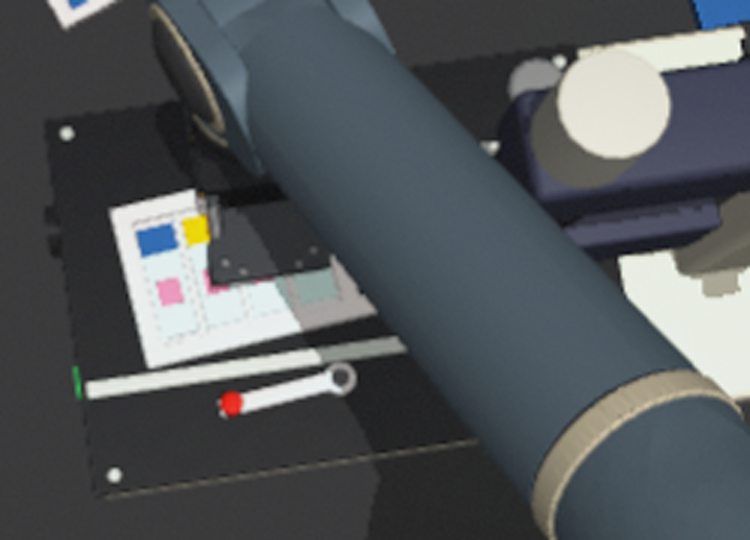

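The carrier is turning towards the fence. Its trailing corner is at about (150,365) and the yaw is about 5° off. The arm still clears the head. I'll push on until it lies flush.

```bash
python3 -m inch '[[[0,-0.002,0,0,0],[0,-0.004,0,0,0],[0,-0.006,0,0,0],[0,-0.008,0,0,0],[0,-0.009,0,0,0]]]'; python3 - <<'E'
from fit import *
print(tool()[:3]);carrier();print(np.degrees(r.x[2]))
E
```

```text
t: 5.22
tool_pos: [0.6162, 0.0408, 0.0809]
eef_rot: [[-0.147, 0.989, 0.003], [0.989, 0.147, -0.001], [-0.001, 0.002, -1.0]]
wrist_force: [4.7, -2.9, -0.6]
finger_gap: 0.005
gripper_force: 2.4
(array([-71.6195935 , -55.16674349]), np.float64(5.877617695495118), np.float64(179.608274042156))
mask 0.75 ((300.5157470703125, -156.79116821289062), (98.66727447509766, 133.15753173828125), 88.52835083007812) [410.0, 329.7, 55.3, 70.7]
mask 0.71 ((780.5701904296875, 161.70266723632812), (107.59136962890625, 75.82243347167969), 29.459962844848633) [249.2, 101.0, 54.8, 57.0]
mask 0.69 ((547.9962768554688, 46.48797607421875), (112.68989562988281, 159.283935546875), 11.334003448486328) [286.6, 217.3, 84.4, 59.1]
mask 0.41 ((601.4889526367188, -307.14111328125), (270.6519775390625, 439.894775390625), 11.68058967590332) [265.2, 134.5, 336.8, 183.7]
-171.15042533232108
```

```bash
python3 -m inch '[[[0,-0.001,0,0,0],[0,-0.002,0,0,0],[0,-0.003,0,0,0],[0,-0.004,0,0,0],[0,-0.004,0,0,0]]]'; python3 - <<'E'
from fit import *
print(tool()[:3])
E
```

```text
t: 5.73
tool_pos: [0.6124, 0.0398, 0.0808]
eef_rot: [[-0.147, 0.989, 0.003], [0.989, 0.147, -0.001], [-0.002, 0.002, -1.0]]
wrist_force: [4.9, -2.5, 0.3]
finger_gap: 0.005
gripper_force: 2.4
(array([-67.67517576, -54.70270364]), np.float64(5.846367971449567), np.float64(179.58026291583468))
```

```bash
python3 -m inch '[[[0,-0.001,0,0,0],[0,-0.002,0,0,0],[0,-0.003,0,0,0],[0,-0.003,0,0,0]]]'; python3 - <<'E'
from fit import *
print(tool()[:3]);carrier()
E
```

```text
t: 6.07
tool_pos: [0.612, 0.0396, 0.0816]
eef_rot: [[-0.146, 0.989, 0.008], [0.989, 0.146, 0.0], [-0.001, 0.008, -1.0]]
wrist_force: [9.5, -2.8, -1.7]
finger_gap: 0.003
gripper_force: 4.8
(array([-67.30408925, -54.59164782]), np.float64(6.567922732298371), np.float64(179.57197761444473))
mask 0.78 ((300.31829833984375, -161.15687561035156), (106.64492797851562, 135.2282257080078), 87.22052001953125) [410.0, 328.5, 57.1, 72.0]
mask 0.71 ((544.1492309570312, 45.56050109863281), (112.01933288574219, 157.72637939453125), 8.224841117858887) [288.3, 218.8, 84.5, 57.7]
mask 0.62 ((601.394775390625, -306.99700927734375), (269.94708251953125, 441.4784240722656), 11.678864479064941) [264.4, 137.4, 337.7, 177.4]
mask 0.57 ((780.3958129882812, 161.58602905273438), (106.05514526367188, 73.13362884521484), 29.73575210571289) [250.7, 102.0, 54.2, 55.5]
```

Flush, since the force rose to 9.5 N. Next I'll back off, rise, and go behind the trailing edge with the fingers spread.

```bash
python3 -m inch '[[[0,0.015,0,0,0],[0,0.015,-0.04,0,0],[0.04,0.015,-0.04,0,0],[0.08,0,-0.04,0,0.068],[0.115,-0.03,-0.04,0,0.068],[0.118,-0.067,-0.04,0,0.068],[0.118,-0.067,-0.04,0,0.068],[0.118,-0.067,-0.04,0,0.068]]]'; python3 - <<'E'
from fit import *
print(tool()[:3],bot.observe()["finger_gap"]*87,toS([.5423,.0456]),go([-1,-172]))
im,_=bot.read_camera("top");cv2.imwrite("pics/c2.png",cv2.resize(im[150:330,250:500],None,fx=3,fy=3,interpolation=2))
E
```

```text
t: 6.83
tool_pos: [0.5201, 0.1477, 0.1196]
eef_rot: [[-0.151, 0.988, -0.005], [0.988, 0.151, -0.003], [-0.002, -0.005, -1.0]]
wrist_force: [2.0, -0.6, 0.3]
finger_gap: 0.297
gripper_force: 0.0
(array([   6.94996429, -175.53196935]), np.float64(44.60045891606093), np.float64(179.86037174342803)) 25.867373998242265 [  0.68068329 -71.24461973] [-0.0035  0.008 ]
```

View pics/c2.png

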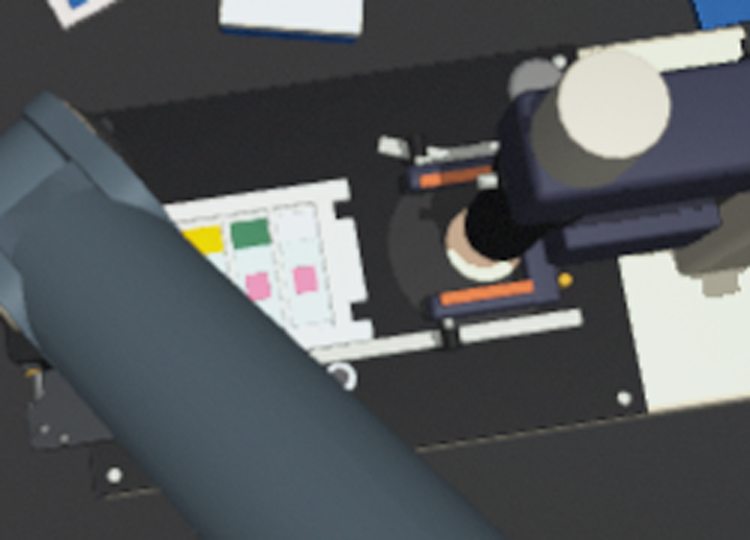

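The carrier lies flush along the fence, with its leading corners at (348,180) and (373,337). I'll descend behind it and finish opening the fingers.

```bash
python3 -m inch '[[[-0.001,0.008,0,0,0.068],[-0.001,0.008,0,0,0.068],[-0.001,0.008,0,0,0.068],[-0.001,0.008,0.015,0,0.068],[-0.001,0.008,0.03,0,0.068],[-0.001,0.008,0.039,0,0.068],[-0.001,0.008,0.039,0,0.068]]]'; python3 - <<'E'
from fit import *
print(tool()[:3],bot.observe()["finger_gap"]*87,go([-1,-16]))
E
```

```text
t: 7.47
tool_pos: [0.5316, 0.1468, 0.0795]
eef_rot: [[-0.147, 0.989, -0.004], [0.989, 0.147, -0.001], [-0.0, -0.004, -1.0]]
wrist_force: [0.2, -0.2, 0.2]
finger_gap: 0.771
gripper_force: 0.0
(array([  -4.36555635, -172.90594502]), np.float64(4.4979934201634535), np.float64(179.5783636612566)) 67.11108719247567 [-0.1569 -0.0022]
```

```bash
python3 -m inch '[[[-0.01,0,0,0,0.068],[-0.02,0,0,0,0.068],[-0.032,0,0,0,0.068],[-0.044,0,0,0,0.068],[-0.056,0,0,0,0.068],[-0.068,0,0,0,0.068],[-0.078,0,0,0,0.068],[-0.085,0,0,0,0.068]]]'; python3 - <<'E'
from fit import *
print(tool()[:3],go([-1,-16]));carrier()
im,_=bot.read_camera("top");cv2.imwrite("pics/c3.png",cv2.resize(im[150:330,250:500],None,fx=3,fy=3,interpolation=2))
E
```

```text
t: 8.13
tool_pos: [0.5459, 0.0626, 0.0821]
eef_rot: [[-0.146, 0.989, 0.002], [0.989, 0.146, 0.001], [0.0, 0.002, -1.0]]
wrist_force: [0.7, 3.5, 1.5]
finger_gap: 0.786
gripper_force: 2.1
(array([ -5.47067372, -87.49767348]), np.float64(7.114689569622584), np.float64(179.55670248250888)) [-0.0715 -0.0039]
mask 0.92 ((585.0535888671875, -76.75281524658203), (108.17416381835938, 46.64127731323242), 43.96611022949219) [366.4, 208.2, 38.1, 41.3]
mask 0.71 ((780.873046875, 161.67372131347656), (108.63948059082031, 74.68399047851562), 28.792436599731445) [246.2, 102.2, 55.0, 55.8]
mask 0.69 ((255.77386474609375, -120.32908630371094), (83.4228744506836, 43.314178466796875), 36.0882682800293) [409.2, 332.9, 102.9, 70.7]
```

View pics/c3.png

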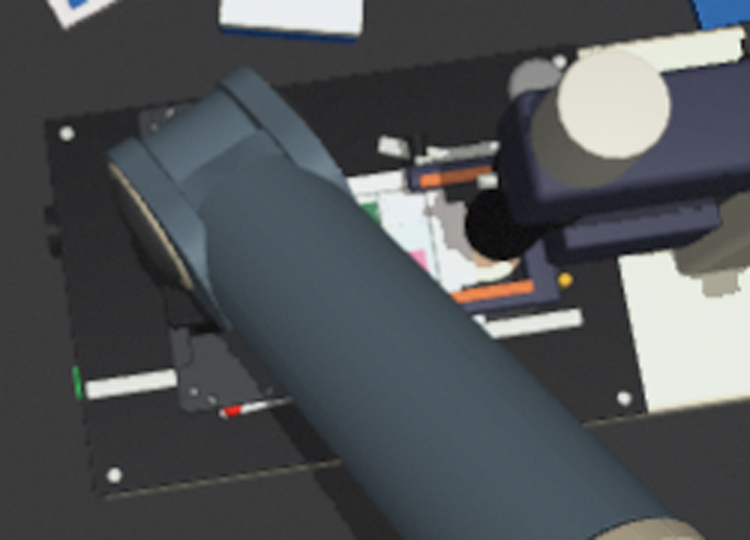

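The carrier is going in parallel to the guide, with its -x edge at about (350,180) to (405,173). The forearm is getting nearer the head, so I'll check its clearance with depth.

```bash
cat > clr.py <<'E'
from fit import *
def pts(cam):
    im,d=bot.read_camera(cam);v,u=np.mgrid[0:480:2,0:640:2];v=v.ravel();u=u.ravel();z=d[v,u]
    c=bot.calibration(cam);K=np.array(c["camera_matrix"],float);n=np.stack([(u-K[0,2])/K[0,0],(v-K[1,2])/K[1,1]],1);w=n.copy()
    for _ in range(15): w=n/(1+c["k1"]*(w**2).sum(1,keepdims=True))
    P=np.c_[w,np.ones(len(w))]*z[:,None];P=(P@np.array(c["orientation"]).T+np.array(c["position"]))[z>0]
    return np.c_[(P[:,:2]-T)@R*1000,P[:,2]*1000]
P=np.r_[pts("top"),pts("side")]
P=P[(P[:,0]<200)&(P[:,0]>-220)&(P[:,1]>-300)&(P[:,1]<300)&(P[:,2]>100)&(P[:,2]<800)]
for x0 in range(-140,200,20):
  o=[]
  for z0 in (150,230,310,380,450):
    q=P[(abs(P[:,0]-x0)<10)&(P[:,2]>z0)&(P[:,2]<=z0+80)]
    a=q[q[:,1]<64 - 0][:,1] if abs(x0)<60 else q[:,1]
    o.append(int(a.max()) if len(a) else None)
  print(x0,o)
E
python3 clr.py
```

```text
-140 [None, None, None, None, None]
-120 [None, None, None, None, None]
-100 [-49, None, None, None, None]
-80 [-48, 262, None, None, None]
-60 [-47, 261, None, -63, None]
-40 [-49, -65, -45, -44, None]
-20 [-53, -49, -36, -36, -46]
0 [-53, 63, -34, -33, -37]
20 [-54, -50, -31, -27, -27]
40 [-49, -48, -72, -19, -18]
60 [273, 275, -90, -15, -9]
80 [266, 268, None, -15, 0]
100 [-55, None, None, -19, 8]
120 [None, None, None, -35, 14]
140 [None, None, None, None, 17]
160 [None, None, None, None, 16]
180 [None, None, None, None, 7]
```

```bash
python3 -m inch '[[[-0.008,-0.001,0,0,0.068],[-0.016,-0.002,0,0,0.068],[-0.024,-0.003,0.001,0,0.068],[-0.032,-0.003,0.001,0,0.068],[-0.04,-0.003,0.001,0,0.068],[-0.046,-0.003,0.001,0,0.068],[-0.05,-0.003,0.001,0,0.068]]]'; python3 - <<'E'
from fit import *
print(tool()[:3],go([-1,-16]))
E
python3 clr.py | sed -n 5,12p
```

```text
t: 8.97
tool_pos: [0.5509, 0.0145, 0.0813]
eef_rot: [[-0.148, 0.989, 0.003], [0.989, 0.148, 0.002], [0.002, 0.003, -1.0]]
wrist_force: [2.6, 5.2, 2.5]
finger_gap: 0.78
gripper_force: 2.7
(array([ -2.99137058, -39.17243474]), np.float64(6.327261694307495), np.float64(179.6513010148552)) [-0.0232 -0.0019]
-60 [1, 262, None, -19, None]
-40 [1, -14, None, 5, None]
-20 [-4, 0, 12, 12, -3]
0 [-5, 63, 14, 15, 9]
20 [-5, 0, 14, 16, 16]
40 [0, 0, 17, 22, 22]
60 [273, 275, -45, 25, 29]
80 [267, 268, None, 27, 36]
```

```bash
python3 -m inch '[[[-0.004,0,0,0,0.068],[-0.007,0,0,0,0.068],[-0.01,0,0,0,0.068],[-0.013,0,0,0,0.068],[-0.015,0,0,0,0.068],[-0.017,0,0,0,0.068],[-0.017,0,0,0,0.068]]]'; python3 -c "
from fit import *
print(tool()[:3])"
```

```text
t: 9.65
tool_pos: [0.5528, -0.002, 0.0811]
eef_rot: [[-0.148, 0.989, 0.002], [0.989, 0.148, 0.002], [0.001, 0.002, -1.0]]
wrist_force: [1.7, 3.9, 1.2]
finger_gap: 0.779
gripper_force: 2.2
(array([ -2.37615274, -22.630104  ]), np.float64(6.081502539958677), np.float64(179.6719389305364))
```

```bash
python3 -m inch '[[[-0.0015,0,0,0,0.068],[-0.003,0,0,0,0.068],[-0.0045,0,0,0,0.068],[-0.0045,0,0,0,0.068]]]'; python3 -c "
from fit import *
print(tool()[:3])"
```

```text
t: 9.98
tool_pos: [0.5532, -0.0047, 0.0811]
eef_rot: [[-0.149, 0.989, 0.002], [0.989, 0.149, 0.004], [0.004, 0.002, -1.0]]
wrist_force: [1.6, 7.5, 3.2]
finger_gap: 0.785
gripper_force: 3.7
(array([ -2.34242914, -19.83425785]), np.float64(6.102528254297781), np.float64(179.71453204635236))
```

```bash
python3 -m inch '[[[-0.001,0,0,0,0.068],[-0.002,0,0,0,0.068],[-0.003,0,0,0,0.068],[-0.003,0,0,0,0.068]]]'; python3 -c "
from fit import *
print(tool()[:3])"
```

```text
t: 10.32
tool_pos: [0.5532, -0.0049, 0.0811]
eef_rot: [[-0.15, 0.989, 0.001], [0.989, 0.15, 0.007], [0.007, 0.003, -1.0]]
wrist_force: [0.9, 13.0, 3.0]
finger_gap: 0.78
gripper_force: 6.1
(array([ -2.30818651, -19.67239784]), np.float64(6.147578552441985), np.float64(179.77964346475585))
```

It has stopped solidly at 13 N. I'll back off, rise and look.

```bash
python3 -m inch '[[[0.015,0,0,0,0.068],[0.04,0,0,0,0.05],[0.08,0,-0.03,0,0],[0.1,0,-0.07,0,0],[0.13,0,-0.09,0,0],[0.16,0,-0.09,0,0],[0.16,0,-0.09,0,0],[0.16,0,-0.09,0,0]]]'; python3 - <<'E'
from fit import *
print(tool()[:3],go([118,-175]),go([118,-95]))
im,_=bot.read_camera("top");o=cv2.resize(im[150:330,250:500],None,fx=3,fy=3,interpolation=2)
for x,y in [(-55,-10),(55,-10)]:
    q=(np.array(proj("top",[*toW([x,y]),.089]))-[250,150])*3;print(q);cv2.circle(o,tuple(np.int32(q)),3,(0,255,0),1)
cv2.imwrite("pics/c4.png",o)
E
```

```text
t: 10.98
tool_pos: [0.5286, 0.1483, 0.1707]
eef_rot: [[-0.151, 0.989, -0.0], [0.989, 0.151, -0.002], [-0.002, -0.001, -1.0]]
wrist_force: [0.5, -0.2, -0.4]
finger_gap: 0.333
gripper_force: 0.0
(array([  -1.58798467, -174.82917496]), np.float64(95.68886385340747), np.float64(179.83567020131437)) [-0.0002 -0.1196] [-0.0802 -0.1194]
[318.1211102  184.41012817]
[345.49140508 344.3878649 ]
```

View pics/c4.png

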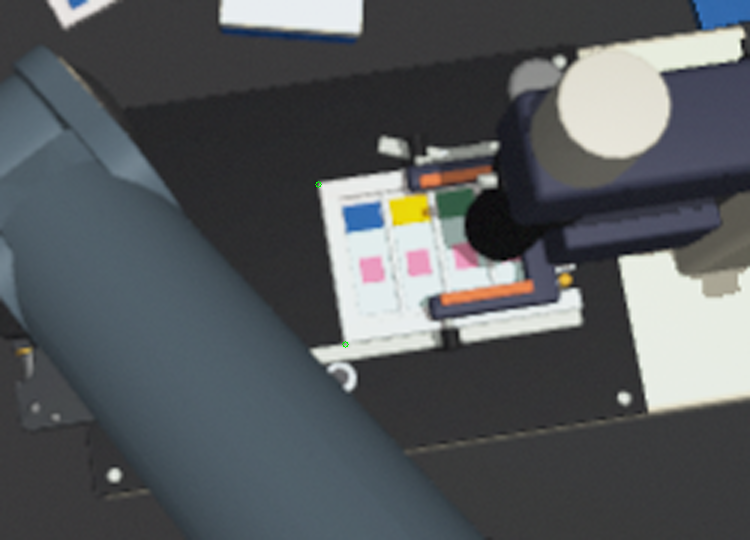

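The carrier is home: its trailing corners at (318,184) and (345,344) sit on the predicted home marks. Now the lever. I'll bring the closed fingers down on the robot side of the knob.

```bash
python3 -m inch '[[[-0.03,-0.03,0,0,0],[-0.06,-0.07,0,0,0],[-0.083,-0.1135,0,0,0],[-0.083,-0.1135,0,0,0],[-0.083,-0.1135,0,0,0],[-0.083,-0.1135,0.03,0,0],[-0.083,-0.1135,0.067,0,0],[-0.083,-0.1135,0.067,0,0]]]'; python3 - <<'E'
from fit import *
print(tool()[:3],bot.observe()["finger_gap"]);print(go([78,-93]),go([56,-92]),go([44,-85]),go([26,-70]),go([14,-54]),go([6,-35]))
im,_=bot.read_camera("side");cv2.imwrite("pics/l1.png",cv2.resize(im[150:350,180:450],None,fx=2.8,fy=2.8,interpolation=2))
E
```

```text
t: 11.7
tool_pos: [0.4254, 0.0463, 0.0985]
eef_rot: [[-0.145, 0.989, -0.012], [0.989, 0.145, -0.001], [0.001, -0.012, -1.0]]
wrist_force: [-1.1, -0.2, -1.0]
finger_gap: 0.01
gripper_force: 0.0
(array([116.03837896, -89.91514872]), np.float64(23.49688998993348), np.float64(179.49741382195262)) 0.010002373184075618
[0.0034 0.038 ] [0.0026 0.06  ] [-0.0043  0.0721] [-0.0191  0.0902] [-0.035   0.1023] [-0.0539  0.1105]
```

View pics/l1.png

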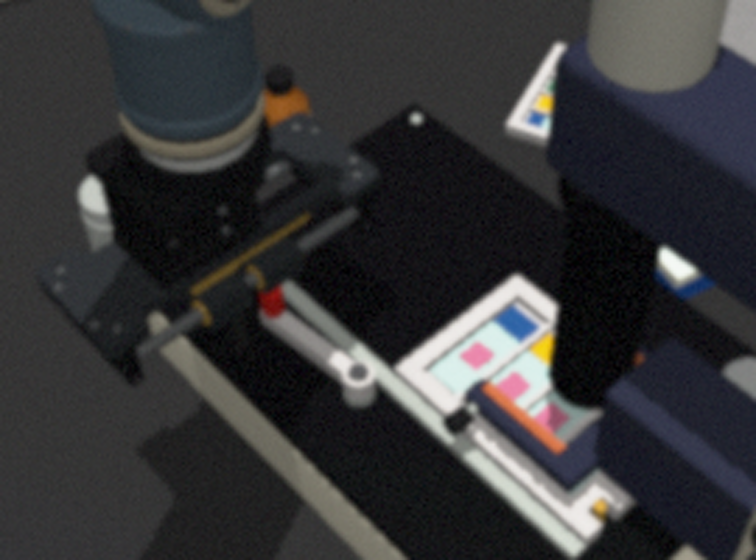

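The fingers stand on the robot side of the knob, which is at (270,300). Pushing along the arc.

```bash
python3 -m inch '[[[0.001,0.01,-0.002,0,0],[0.002,0.02,-0.003,0,0],[0.003,0.03,-0.003,0,0],[0.003,0.04,-0.003,0,0],[0.003,0.05,-0.003,0,0],[0.002,0.06,-0.003,0,0],[-0.001,0.066,-0.003,0,0],[-0.004,0.072,-0.003,0,0]]]'; python3 - <<'E'
from fit import *
print(tool()[:3]);print(go([26,-70]),go([14,-54]),go([6,-35]))
bot.read_camera("top")
for k in bot.pinpoint("top","lever_knob")[:2]:print(k["score"],toS(onz("top",k["pixel"],.119)))
bot.read_camera("side")
for k in bot.pinpoint("side","lever_knob")[:2]:print(k["score"],toS(onz("side",k["pixel"],.119)))
E
```

```text
t: 12.42
tool_pos: [0.5024, 0.056, 0.1067]
eef_rot: [[-0.148, 0.989, 0.001], [0.989, 0.148, 0.001], [0.001, 0.001, -1.0]]
wrist_force: [-1.0, 0.2, 0.4]
finger_gap: 0.007
gripper_force: 0.4
(array([ 38.51093666, -87.67810762]), np.float64(31.715380580972663), np.float64(179.65590354115352))
[-0.0176  0.0126] [-0.0335  0.0247] [-0.0525  0.0328]
0.92 [ 18.95521806 -66.83682399]
```

```bash
python3 -m inch '[[[-0.009,0.006,0.002,0,0],[-0.018,0.013,0.004,0,0],[-0.026,0.019,0.004,0,0],[-0.034,0.025,0.004,0,0],[-0.041,0.028,0.004,0,0],[-0.047,0.031,0.004,0,0],[-0.052,0.033,0.004,0,0],[-0.052,0.033,0.004,0,0]]]'; python3 - <<'E'
from fit import *
print(tool()[:3]);print(go([6,-35]))
bot.read_camera("side")
for k in bot.pinpoint("side","lever_knob")[:2]:print(k["score"],toS(onz("side",k["pixel"],.119)))
E
```

```text
t: 13.28
tool_pos: [0.5418, 0.0094, 0.1025]
eef_rot: [[-0.147, 0.989, -0.0], [0.989, 0.147, 0.002], [0.002, 0.0, -1.0]]
wrist_force: [-0.3, 0.6, -0.5]
finger_gap: 0.007
gripper_force: 0.7
(array([  6.70788401, -35.54087824]), np.float64(27.495588763055906), np.float64(179.59810252686898))
[-0.0005  0.0007]
0.93 [ -3.90090401 -15.99638107]
0.39 [54.06617821 54.46828907]
```

Nearly shut. I'll push on to the stop.

```bash
python3 -m inch '[[[-0.001,0,0,0,0],[-0.002,0,0,0,0],[-0.003,0,0,0,0],[-0.004,0,0,0,0],[-0.005,0,0,0,0],[-0.005,0,0,0,0]]]'; python3 -c "
from fit import *
print(tool()[:3])"
```

```text
t: 13.88
tool_pos: [0.5419, 0.0088, 0.1026]
eef_rot: [[-0.151, 0.989, 0.0], [0.989, 0.151, 0.006], [0.006, 0.001, -1.0]]
wrist_force: [-0.6, 9.0, -2.0]
finger_gap: 0.006
gripper_force: 5.0
(array([  6.78831958, -34.90694584]), np.float64(27.64734099366055), np.float64(179.82036392622007))
```

It has stopped firmly at y -34.9, as predicted, with 9 N. I'll withdraw and check.

```bash
python3 -m inch '[[[0.015,0,0,0,0],[0.05,0,0,0,0],[0.09,0,-0.02,0,0],[0.12,0,-0.06,0,0],[0.15,0,-0.09,0,0],[0.15,0,-0.09,0,0],[0.15,0,-0.09,0,0]]]'; python3 - <<'E'
from fit import *
print(tool()[:3])
for c in("top","side"):
    im,_=bot.read_camera(c)
    for k in bot.pinpoint(c,"lever_knob")[:1]:
        S=toS(onz(c,k["pixel"],.119));print(c,k["score"],S,np.arctan2(-18-S[1],78-S[0]))
    if c=="side":
        o=cv2.resize(im[150:400,180:450],None,fx=2.4,fy=2.4,interpolation=2);cv2.imwrite("pics/end.png",o)
E
```

```text
t: 14.47
tool_pos: [0.5215, 0.156, 0.196]
eef_rot: [[-0.152, 0.988, 0.007], [0.988, 0.152, 0.002], [0.001, 0.007, -1.0]]
wrist_force: [-0.4, -0.2, 0.1]
finger_gap: 0.0
gripper_force: 0.0
(array([   4.20347066, -183.50848512]), np.float64(120.97267270703583), np.float64(179.92036754144658))
top 0.73 [ -0.04345796 -13.51524087] -0.05740176637809438
side 0.76 [  0.16344287 -10.85377446] -0.09155399166852125
```

View pics/end.png

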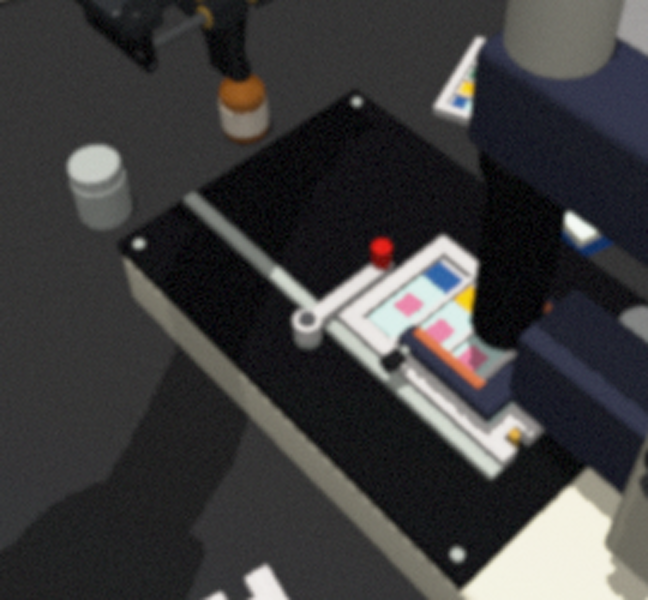

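The lever, with its knob at (381,250), lies shut along the carrier's trailing edge. The carrier is between the fence and the guide, the bystanders stand where they were, and the arm is clear.

```bash
python3 -c "
from station import bot
print(bot.sign_off())"
```

```text
the job is handed in; nothing more can be done
None
```

The carrier is fully home and square as far as the cameras and push forces show (the dowels themselves were hidden under the head), the red-knobbed lever is shut behind it, and I handed the job in at about 14.5 s; sign-off gave no verdict.

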